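# Pack out a linocut block in the printing bed and hold it tight

## Task

Pack the gap between the linocut block and the spring jaw of the printing bed: stand wooden packing blocks upright and crosswise on the bed, in line with the linocut, until the jaw's short stroke can close what is left. Then push the jaw by its black handle so that packing and linocut are squeezed firmly against the fence, and finish while still holding it pushed shut, as it springs back if let go. Leave spare packing standing on the table and leave the water pot and ink tin alone.

Things in the scene. Friction and masses are not known exactly. Their poses are not given: they have to be found in the camera images.
- bed: Flat aluminium printing bed, 110 mm (its x) x 360 mm (its y) x 10 mm high, fixed to the table. Origin: centre of its underside; its top is 10 mm above the origin. The fence is at its -y end, the spring jaw towards its +y end; everything on it is lined up on its centre line x = 0.
- fence: Fixed steel bar across the -y end of the bed, 80 mm (x) x 16 mm (y) x 36 mm high. Origin: centre of its underside, on the bed's top; the linocut lies against its +y face, 8 mm from the origin. Axes as the bed's.
- lino: Linocut printing block: dark wood with a black top carved with pale lines, 50 mm (x) x 70 mm (y) x 36 mm high, 0.16 kg, lying loose on the bed against the fence. Origin: centre of its underside; the face that looks to the jaw is 35 mm from the origin towards +y. Axes as the bed's.
- clamp: Dark steel rail and end block that guide the jaw, screwed to the bed at a place that differs from time to time. Origin: on the bed's top, on its centre line, below the front face of the jaw when it is fully back; the end block spans 107 to 125 mm from there towards +y, 30 mm high. Axes as the bed's.
- jaw: Steel jaw, 50 mm wide, plate 16 mm thick and 42 mm high, sliding along the bed. Origin: on its front face (towards the linocut), at the height of the bed's top; axes as the bed's. A spring (1.2 to 2.3 N) keeps it fully back; it can be pushed 36 mm towards the fence (-y), then meets a rigid stop. Fully back, the gap to the linocut is 62 to 100 mm: two or three packing blocks must go in.
- handle (a point): Centre of the top of the jaw's black upright handle, 24 mm (x) x 20 mm (y), standing 80 mm above the table and 32 mm behind the jaw's plate (clear space between); it moves with the jaw: its centre is 58 mm from the jaw's front face towards +y.
- pack0: Beech packing block, one of four alike: 56 mm long (its x) x 24 mm thick (its y) x 40 mm high (its z), about 40 g, standing loose on the table. Origin: centre of the underside.
- pack1: Beech packing block, one of four alike: 56 mm long (its x) x 24 mm thick (its y) x 40 mm high (its z), about 40 g, standing loose on the table. Origin: centre of the underside.
- pack2: Beech packing block, one of four alike: 56 mm long (its x) x 24 mm thick (its y) x 40 mm high (its z), about 40 g, standing loose on the table. Origin: centre of the underside.
- pack3: Beech packing block, one of four alike: 56 mm long (its x) x 24 mm thick (its y) x 40 mm high (its z), about 40 g, standing loose on the table. Origin: centre of the underside.
- water_pot: Clear plastic water pot with two small side handles, 110 mm across, 75 mm high, to be left alone. Origin: centre of the underside.
- ink_tin: Pale closed ink tin, 72 mm across, 70 mm high, to be left alone. Origin: centre of the underside.
Not all that is in view belongs to the job. Leave any green or turquoise look-alike of the pack2 alone. Leave any turquoise look-alike of the pack1 alone.

How it is judged:
By the outcome, as a careful person would: the job done as asked, in the order asked, and still so for the second after the job is handed in, while the arm keeps its last pose, push and grip.
It also fails if it takes over 72 s, if anything falls off the work surface, if the arm or the gripper's body presses on something with over 40 N, if the wrist force passes 120 N, or if a joint passes its speed limit or range.

## Robot

A 6-joint arm with a two-finger parallel gripper is mounted at the origin on the work surface. World frame = base frame: x ahead of the robot, y to its left, z up, the work surface at z = 0. Lengths are in m, angles in degrees, forces in N, time in s.
With the tool pointing down it reaches from about 0.25 to 0.8 m from the base axis. Payload 3.9 kg.
Tool frame: the origin (TCP) lies at the very end of the fingers, on their centre line; the grasp point (between the pads) lies 19 mm behind it; z points along the fingers, y is the line along which they close (so a half turn about z gives the same grasp; the last joint's range is limited). The gripper opens to 85 mm and grips with 20 to 120 N. Pads are 22 mm wide; open, the fingers measure 114 mm over their backs; the gripper's body (76 mm by 85 mm) begins 54 mm behind the grasp point. The pads swing forward as they close: fully open they stand 13 mm farther back than shut.
Start: joints at [63.999, 14.897, -7.913, 67.191, 0, 90], TCP at [0.23, 0.472, 0.231] pointing down, gripper open.
Joint ranges: [-159.42, 159.42], [-47.68, 98.78], [-73.54, 78.23], [-108.79, 121.32], [-90, 84.71], [-180, 180]. Speed limits (degrees/s): [147.25, 147.25, 180, 180, 180, 180].

## Interface

Orientations are given as [roll, pitch, yaw] about the fixed x, y, z axes, in that order (R = Rz(yaw) Ry(pitch) Rx(roll)).
In Python, from rig import ctrl gives the robot as it stands.
- The arm moves only by the shell command python3 -m handwheel 'ROWS' [FORCE]. ROWS is text: rows parted by semicolons, each of 7 numbers parted by spaces: the shift along the tool's x, y, z in mm, then the turn, a rotation vector about the tool's x, y, z in rad, then the finger opening in mm, from 0 to 85.4. In form: x y z ax ay az gripper; .... A call has 1 to 12 rows; each row is the pose to reach, as a shift and turn from the pose commanded when the call began, along the tool's axes at that moment; what a row does not reach only later rows make up. A row lasts 1/8 s, in which the tool goes at most 62.5 mm and 10.7 degrees, less where a joint would pass 70% of its speed; a pose out of reach is approached as far as the arm can. A call with a gripper value outside its range is refused whole. The fingers move at their own pace and stop on an object; FORCE is the grip in N (left out, the last holds). Time passes only in rows, so rows that repeat a pose let the fingers close. It gives the time, the measured TCP pose, the force, the opening and the grip force at its end, in the units of the state.
- ctrl.sense(): the state, without advancing time (a new reading comes with each control period).
- ctrl.read_camera(name): name is "scene" or "side" or "wrist"; returns a dict with "color" (420x560x3 uint8, blue, green, red), "range_z" (420x560 float32, m along the optical axis (not along the pixel's ray), 0 where there is no reading), "camera_matrix" (3x3 intrinsics, pixels), "T" (4x4, takes a point from camera to world coordinates); the wrist camera has in their place "T_tool_cam" (4x4, takes a point from camera to tool coordinates, whose origin is the TCP and whose axes are the flange's). Camera axes: x right, y down, z forward; pixel columns grow to the right and rows downward; lengths in m; the calibration is good to about 2 mm. A picture is of the moment at which its call begins: read the wrist's pose just before it.
- ctrl.close_job(): hands the job in; it is judged then, once.
The state is a dict: "clock": time; "q": joint angles; "qvel": joint speeds; "effort": joint torques, N m; "eef_pos": TCP position; "orientation": TCP orientation; "contact_force": force on the tool from outside, world axes, zero at the start; "moment": the same for the moment, N m; "finger_gap": opening from 0.0 (shut) to 1.0 (fully open); "finger_force": force on a finger pad.
Only numpy, scipy, OpenCV 4.12 (cv2) and the standard library are available. Lean on these libraries where they do the work, as an engineer would, in place of code of your own. Each camera call takes 0.05 s, during which the arm holds its last target. There are 200 camera calls.

## Working session

There is one attempt and no reset: what is moved stays moved. The work goes in short steps, Python scripts to look and compute and a shell command to move; the robot and the scene stay as the last step left them, time stands still between calls to the robot, and variables do not carry over. Pictures are saved under pics/ and viewed, at most 10 in all, crops included, and the job is handed in when it is done.

```bash
mkdir -p pics; ls; python3 - <<'E'
from rig import ctrl
import cv2,numpy as np
s=ctrl.sense();print(s)
for n in("scene","side"):
    c=ctrl.read_camera(n);cv2.imwrite(f"pics/{n}0.png",c["color"]);np.savez(f"{n}0.npz",**c);print(c["T"].round(3).tolist(),c["camera_matrix"].round(1).tolist())
E
```

```text
pics
{'clock': 0.0, 'q': array([ 6.40012971e+01,  1.49370820e+01, -7.98491093e+00,  6.71894729e+01,
       -1.12509923e-03,  9.00008030e+01]), 'qvel': array([-0.06639408,  0.0059314 , -0.05544098, -0.09918946,  0.18480518,
       -0.05485544]), 'effort': array([ 4.85705477e-04, -4.05680180e+01,  2.53920239e+01,  1.88127748e-02,
       -1.15211947e-06, -7.16976047e-06]), 'eef_pos': array([0.22984748, 0.4712699 , 0.23045814]), 'orientation': array([-1.79888534e+02,  1.12665931e-03,  1.54000496e+02]), 'contact_force': array([-0.09455719, -1.17690186,  0.09264143]), 'moment': array([-0.02116838,  0.05833893, -0.03287719]), 'finger_force': 0.0, 'finger_gap': 1.0004736097978337}
[[-0.872, 0.267, -0.411, 0.906], [0.49, 0.506, -0.71, 0.718], [0.018, -0.82, -0.572, 0.651], [0.0, 0.0, 0.0, 1.0]] [[446.9, 0.0, 279.8], [0.0, 446.9, 217.9], [0.0, 0.0, 1.0]]
[[0.999, -0.041, 0.025, 0.464], [-0.047, -0.754, 0.655, -0.902], [-0.008, -0.656, -0.755, 1.109], [0.0, 0.0, 0.0, 1.0]] [[530.3, 0.0, 293.2], [0.0, 530.3, 209.6], [0.0, 0.0, 1.0]]
```

View pics/scene0.png

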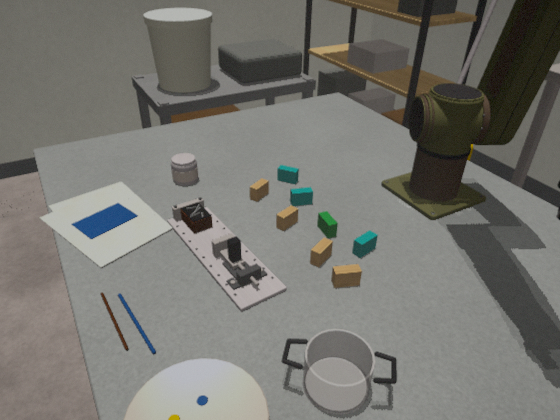

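View pics/side0.png

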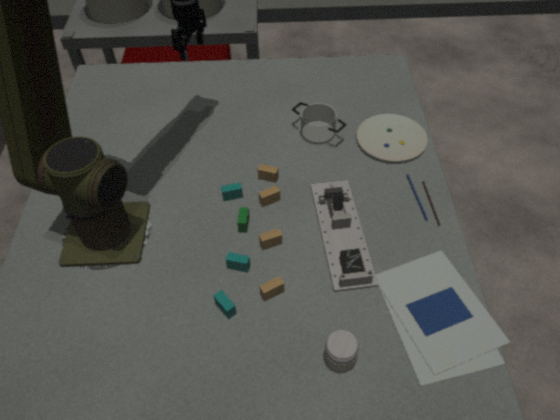

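The scene view shows four beech blocks at (259,189), (288,217), (321,252) and (347,275). The side view shows the same four at (272,288), (270,238), (270,196) and (268,172). The three turquoise blocks and the green one at side (232,190), (238,261), (225,303) and (243,219) are look-alikes, so I'll leave them. The bed is at side (342,233), with its fence at the near end and the jaw with its black handle at the far end.

```bash
cat > h.py <<'E'
import cv2,numpy as np
def cloud(c,T):
    z=c["range_z"];K=c["camera_matrix"];v,u=np.indices(z.shape)
    P=np.stack([(u-K[0,2])/K[0,0]*z,(v-K[1,2])/K[1,1]*z,z],-1)
    return P@T[:3,:3].T+T[:3,3]
def rect(xy):
    (c,(w,h),a)=cv2.minAreaRect((xy*1000).astype(np.float32))
    if w<h: w,h,a=h,w,a+90
    return np.round([*c,w,h,(a+90)%180-90],1)
def blobs(m,n=30):
    k,l,s,ce=cv2.connectedComponentsWithStats(m.astype(np.uint8))
    return [(ce[i].round(),l==i) for i in range(1,k) if s[i,4]>n]
def beech(c):
    h=cv2.cvtColor(c["color"],cv2.COLOR_BGR2HSV);return cv2.inRange(h,(8,80,90),(24,255,255))>0
E
python3 - <<'E'
from h import *
for n in("scene","side"):
    c=np.load(n+"0.npz");W=cloud(c,c["T"])
    on=(W[...,0]>.1)&(W[...,0]<.8)&(abs(W[...,1])<.5)
    print(n,"table z",np.median(W[...,2][on]))
    for ce,b in blobs(beech(c)&on): 
        t=b&(W[...,2]>.034)
        if t.sum()>10: print("beech",ce,rect(W[t][:,:2]),np.percentile(W[t][:,2],90).round(3))
    # bed
    px={"scene":(205,245),"side":(340,205)}[n]
    print("bed px",W[px[1],px[0]],c["color"][px[1],px[0]])
    z=W[...,2]
    h=cv2.cvtColor(c["color"],cv2.COLOR_BGR2HSV)
    m=on&(z>.006)&(z<.1)&~beech(c)&(h[...,1]<90)|on&(z>.006)&(z<.1)&(h[...,2]<60)
    m=cv2.morphologyEx(m.astype(np.uint8),cv2.MORPH_CLOSE,np.ones((3,3)))
    for ce,b in blobs(m,200): print("obj",ce,b.sum(),rect(W[b][:,:2]),np.percentile(z[b],98).round(3))
c=np.load("side0.npz");cv2.imwrite("pics/crop1.png",cv2.resize(np.hstack([c["color"][150:310,200:390],np.load("scene0.npz")["color"][150:310,160:390]]),None,fx=1.9,fy=1.9,interpolation=cv2.INTER_CUBIC))
E
```

```text
scene table z 0.0011415231364562684
beech [257. 187.] [ 438.4 -206.8   56.8   25.7   26.3] 0.042
beech [285. 215.] [439.4 -55.8  57.7  23.8  20.1] 0.042
beech [320. 249.] [436.7  94.3  56.3  23.2  24. ] 0.042
beech [347. 275.] [434.9 184.4  55.9  26.8 -20.6] 0.042
bed px [ 0.64993033 -0.06514141  0.00819878] [165 167 174]
obj [184. 168.] 744 [ 723.6  155.2 1181.1   72.6   75.6] 0.073
obj [119. 197.] 269 [ 817.5  145.7 1156.4   69.3   84.7] 0.008
obj [214. 251.] 6252 [ 706.5  220.6 1033.6  284.2   83.6] 0.073
obj [338. 369.] 5393 [717.8 519.3 546.4 176.3  49.6] 0.076
obj [232. 384.] 2361 [797.3 481.  509.4 112.2  77.9] 0.017
side table z 0.001848557105057047
beech [268. 169.] [433.5 185.3  55.   26.8 -19. ] 0.044
beech [269. 192.] [435.5  95.5  55.3  26.3  20.7] 0.044
beech [270. 235.] [435.8 -56.2  53.8  24.9  20.4] 0.044
beech [271. 285.] [ 436.3 -206.9   56.1   24.9   28.4] 0.044
bed px [0.62412765 0.02852897 0.0482353 ] [33 34 33]
obj [319. 122.] 1497 [ 580.  -188.1 1433.6  188.4   88.2] 0.079
obj [373. 138.] 998 [ 652.5 -230.9 1389.2  109.8   78.8] 0.02
obj [364. 259.] 6833 [ 657.2 -373.3 1086.4  293.2   85. ] 0.057
obj [233. 195.] 210 [338.1 114.3  96.1  40.2  18.5] 0.039
obj [341. 351.] 1183 [ 544.6 -627.6  566.4   74.6   81.1] 0.075
```

View pics/crop1.png

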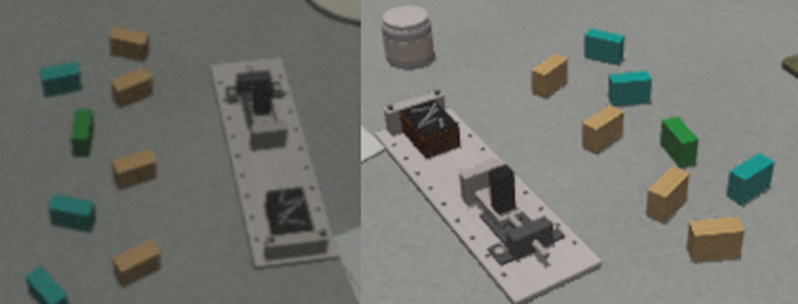

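The crop shows four beech blocks, all with the same tan grain, and clearly different from the teal and green ones. I have them at about (437,-207), (438,-56), (436,95) and (434,185) mm. Next I'll work out the rough bed pose and move the wrist camera over it.

```bash
cat > go.py <<'E'
# desired world x y z(mm) yaw(deg), tool pointing down -> shift in tool axes (mm) and az (rad) from the measured pose
import sys,numpy as np
from scipy.spatial.transform import Rotation as R
from rig import ctrl
s=ctrl.sense();x,y,z,yaw=map(float,sys.argv[1:5])
A=R.from_euler("xyz",s["orientation"],degrees=True)
yaw=min((yaw,yaw+180,yaw-180),key=lambda a:abs((a-s["orientation"][2]+180)%360-180)) if len(sys.argv)<6 else yaw
B=R.from_euler("xyz",[180,0,yaw],degrees=True)
print("clock",s["clock"],"pos",(s["eef_pos"]*1000).round(1),s["orientation"].round(1),"q6",s["q"][5].round(0))
print("shift",A.inv().apply(np.array([x,y,z])-s["eef_pos"]*1000).round(1),"rot",(A.inv()*B).as_rotvec().round(3))
E
python3 - <<'E'
from h import *
for n,cs in(("side",[(312,183),(350,181),(378,285),(334,288)]),("scene",[(168,218),(240,302),(284,288)])):
    c=np.load(n+"0.npz");T=c["T"];K=c["camera_matrix"];o=[]
    for u,v in cs:
        d=T[:3,:3]@np.linalg.solve(K,[u,v,1]);o.append((T[:3,3]+d*(.01-T[2,3])/d[2])[:2].round(3).tolist())
    print(n,o)
from rig import ctrl
print(ctrl.read_camera("wrist")["T_tool_cam"].round(3))
E
python3 go.py 620 -10 330 180
```

```text
side [[0.559, 0.15], [0.668, 0.152], [0.695, -0.202], [0.587, -0.205]]
scene [[0.692, -0.207], [0.657, 0.138], [0.561, 0.145]]
[[-0.001 -0.95  -0.312  0.081]
 [ 1.    -0.001  0.     0.001]
 [-0.001 -0.312  0.95  -0.142]
 [ 0.     0.     0.     1.   ]]
clock 0.15 pos [229.9 471.4 230.7] [-179.9   -0.   154. ] q6 90.0
shift [-561.6 -261.8  -99. ] rot [-0.001 -0.    -0.454]
```

```bash
python3 go.py 560 -20 290 94.4
```

```text
clock 0.15 pos [229.9 471.4 230.7] [-179.9   -0.   154. ] q6 90.0
shift [-512.1 -297.1  -58.9] rot [-1.00e-03  1.00e-03  1.04e+00]
```

```bash
python3 -m handwheel '-512 -297 -59 0 0 1.04 85;-512 -297 -59 0 0 1.04 85;-512 -297 -59 0 0 1.04 85;-512 -297 -59 0 0 1.04 85;-512 -297 -59 0 0 1.04 85;-512 -297 -59 0 0 1.04 85;-512 -297 -59 0 0 1.04 85;-512 -297 -59 0 0 1.04 85;-512 -297 -59 0 0 1.04 85;-512 -297 -59 0 0 1.04 85;-512 -297 -59 0 0 1.04 85;-512 -297 -59 0 0 1.04 85'
python3 - <<'E'
from h import *
from rig import ctrl
from scipy.spatial.transform import Rotation as R
s=ctrl.sense();print(s["eef_pos"],s["orientation"],s["q"])
c=ctrl.read_camera("wrist");T=np.eye(4);T[:3,:3]=R.from_euler("xyz",s["orientation"],degrees=True).as_matrix();T[:3,3]=s["eef_pos"]
c["T"]=T@c.pop("T_tool_cam");np.savez("wrist1.npz",**c);cv2.imwrite("pics/wrist1.png",c["color"])
W=cloud(c,c["T"])
for ce,b in blobs(beech(c)):
    t=b&(W[...,2]>.034)
    if t.sum()>10: print("beech",ce,rect(W[t][:,:2]),np.median(W[t][:,2]).round(4))
E
```

```text
clock: 1.65
eef_pos: [0.5595, -0.0192, 0.2898]
orientation: [-179.9, -0.0, 94.4]
contact_force: [-0.3, -0.1, 0.6]
finger_gap: 0.997
finger_force: 0.0
[ 0.55949017 -0.01921449  0.28979985] [-1.79916345e+02 -3.44445106e-02  9.44094498e+01] [-1.98118897e+00  1.75343227e+01  4.50675618e+00  7.70594028e+01
  2.49190573e-02  8.36093171e+01]
beech [201.   4.] [498.3 127.4 170.   24.5 -42. ] 0.0396
beech [193.  78.] [481.7  90.9 147.9  46.4  -4.9] 0.0396
beech [196. 197.] [436.9 -55.8  56.2  23.4  18.7] 0.0395
beech [208. 289.] [ 477.2 -119.4  200.8   25.8   73.9] 0.0394
```

View pics/wrist1.png

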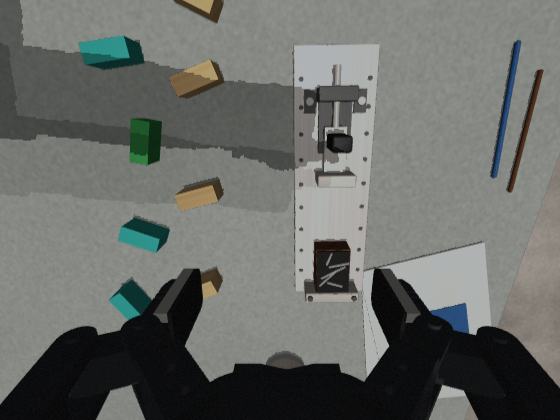

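The wrist view shows the bed from (294,46) to (379,44) down to the fence at (331,295). The lino is at (332,267), the jaw plate at (336,180) and the handle at (340,143). The beech blocks are at (196,197), (193,78) and (200,5).

```bash
python3 - <<'E'
from h import *
c=np.load("wrist1.npz");W=cloud(c,c["T"]);z=W[...,2]
v,u=np.indices(z.shape);roi=(u>285)&(u<390)&(v>35)&(v<304)
g=c["color"].max(-1)
# bed edges by ray at z=.01: for rows, left/right brightness edges
K=c["camera_matrix"];T=c["T"]
def ray(u,v,h):
    d=T[:3,:3]@np.linalg.solve(K,[u,v,1.]);return (T[:3,3]+d*(h-T[2,3])/d[2])[:2]
m=roi&(z>.006)&(z<.013);print("bed z",np.median(z[m]),"table",np.median(z[(u>400)&(u<480)&(v<150)]))
L=[];Rr=[]
for r in list(range(52,80,2))+list(range(195,240,2)):
    i=np.flatnonzero(m[r]); L.append(W[r,i[0]][:2]);Rr.append(W[r,i[-1]][:2])
for e in(L,Rr):
    e=np.array(e);p=np.polyfit(e[:,1],e[:,0],1);print("edge yaw",np.degrees(np.arctan(-p[0])).round(2),"x@y0",p[1].round(4),"rms",np.std(e[:,0]-np.polyval(p,e[:,1])).round(4))
yaw=np.radians(4.3);ex=np.array([np.cos(yaw),np.sin(yaw)]);ey=np.array([-ex[1],ex[0]])
def bf(n,mask):
    q=W[mask][:,:2];X=q@ex*1000;Y=q@ey*1000
    print(n,mask.sum(),"X",np.percentile(X,[1,99]).round(1),"Y",np.percentile(Y,[1,99]).round(1),"z",np.median(W[mask][:,2]).round(4),rect(q))
bf("lino",roi&(v>235)&(v<292)&(z>.041)&(z<.05)&(g<90))
bf("fence",roi&(v>285)&(z>.041)&(z<.05)&(g>90))
bf("jaw",roi&(v>150)&(v<200)&(z>.047)&(z<.057))
bf("handle",roi&(v>100)&(v<170)&(z>.074)&(z<.09))
bf("endblk",roi&(v>75)&(v<110)&(z>.036)&(z<.046))
bf("bed",m)
E
python3 go.py 437 -56 12 19;python3 go.py 437 -56 100 109
```

```text
bed z 0.009544986445707532 table -0.00039735218473646583
edge yaw 5.51 x@y0 0.5684 rms 0.0004
edge yaw 5.16 x@y0 0.677 rms 0.0005
lino 1199 X [599.4 647.2] Y [-231.  -165.3] z 0.0454 [ 635.9 -151.1   68.8   49.8  -83.3]
fence 450 X [585.6 663. ] Y [-251.1 -222.6] z 0.0452 [ 640.  -189.2   80.1   29.     6.8]
jaw 475 X [597.1 645. ] Y [-70.5 -54.8] z 0.0514 [624.1 -16.2  48.7  16.1   5.5]
handle 354 X [608.8 632.1] Y [-22.9  -3.5] z 0.0792 [619.8  33.3  24.1  19.7   4.6]
endblk 636 X [594.7 643.5] Y [36.  53.2] z 0.0394 [614.2  90.9  49.7  17.3   4.3]
bed 13008 X [566.2 675.6] Y [-239.   102.7] z 0.0095 [625.5 -27.6 359.3 110.2 -84.7]
clock 1.7 pos [559.3 -18.8 290. ] [-179.9   -0.    94.5] q6 84.0
shift [ -27.7 -124.5  278.1] rot [-1.000e-03  0.000e+00  1.317e+00]
clock 1.7 pos [559.3 -18.8 290. ] [-179.9   -0.    94.5] q6 84.0
shift [ -27.7 -124.6  190.1] rot [-0.001 -0.001 -0.254]
```

The gap is about 92 mm, so it takes three blocks and leaves about 20 mm. The bed yaw is 5.3° and its centre is (625.5,-27.6). First I'll grasp the block at (437,-56).

```bash
python3 -m handwheel '-28 -125 60 0 0 -0.26 85;-28 -125 110 0 0 -0.26 85;-28 -125 160 0 0 -0.26 85;-28 -125 200 0 0 -0.26 85;-28 -125 240 0 0 -0.26 85;-28 -125 270 0 0 -0.26 85;-28 -125 280 0 0 -0.26 85;-28 -125 280 0 0 -0.26 50;-28 -125 280 0 0 -0.26 50;-28 -125 280 0 0 -0.26 50;-28 -125 280 0 0 -0.26 50;-28 -125 280 0 0 -0.26 50' 40
python3 go.py 437 -56 120 109.5; python3 go.py 632.4 -101.8 20.5 95.3
```

```text
clock: 3.2
eef_pos: [0.4391, -0.0571, 0.0116]
orientation: [179.8, 0.1, 109.3]
contact_force: [-0.7, 0.3, 7.1]
finger_gap: 0.649
finger_force: 43.2
clock 3.2 pos [439.1 -57.1  11.6] [1.798e+02 1.000e-01 1.093e+02] q6 63.0
shift [   1.7   -1.3 -108.4] rot [ 0.003  0.001 -0.003]
clock 3.2 pos [439.1 -57.1  11.6] [1.798e+02 1.000e-01 1.093e+02] q6 63.0
shift [-106.1  167.7   -8.3] rot [0.003 0.001 0.244]
```

```bash
python3 -m handwheel '0 0 -40 0 0 0 50;0 0 -70 0 0 0 50;-60 90 -70 0 0 0.24 50;-106 168 -70 0 0 0.24 50;-106 168 -70 0 0 0.24 50;-106 168 -70 0 0 0.24 50;-106 168 -70 0 0 0.24 50;-106 168 -70 0 0 0.24 50'
python3 go.py 632.4 -101.8 21 95.3
```

```text
clock: 4.2
eef_pos: [0.6291, -0.1012, 0.0801]
orientation: [-179.9, -0.0, 95.6]
contact_force: [-0.4, -0.1, -0.3]
finger_gap: 0.653
finger_force: 42.9
clock 4.2 pos [ 629.1 -101.2   80.1] [-179.9   -0.    95.6] q6 75.0
shift [-1.   3.3 59.1] rot [-0.002 -0.001  0.005]
```

```bash
cat > w.py <<'E'
# wrist look: beech tops, lino, in bed coordinates (mm)
from h import *
from rig import ctrl
from scipy.spatial.transform import Rotation as R
import sys
s=ctrl.sense();c=ctrl.read_camera("wrist");T=np.eye(4);T[:3,:3]=R.from_euler("xyz",s["orientation"],degrees=True).as_matrix();T[:3,3]=s["eef_pos"]
T=T@c["T_tool_cam"];W=cloud(c,T)
a=np.radians(5.3);ex=np.array([np.cos(a),np.sin(a)]);ey=np.array([-ex[1],ex[0]])
print("tcp bed",(s["eef_pos"][:2]-[.6255,-.0276])@np.c_[ex,ey]*1000)
B=(W[...,:2]-[.6255,-.0276])@np.c_[ex,ey]
for ce,b in blobs(beech(c),80):
    zt=np.percentile(W[b][:,2],95);t=b&(W[...,2]>zt-.004)
    print("beech",ce,b.sum(),"top z",zt.round(4),"bed-rect",rect(B[t]),"world-rect",rect(W[t][:,:2]))
if len(sys.argv)>1: cv2.imwrite("pics/"+sys.argv[1],c["color"])
E
python3 w.py w2.png
```

```text
tcp bed [ -3.19565017 -73.57777442]
beech [286. 300.] 5532 top z 0.1088 bed-rect [ -3.2 -39.   92.7  55.2  89.7] world-rect [625.9 -66.8  92.7  55.2 -85. ]
beech [ 27. 345.] 1662 top z 0.0403 bed-rect [-110.1  -92.7  290.8   32.3   36.8] world-rect [ 524.4 -130.1  290.8   32.3   42.1]
```

View pics/w2.png

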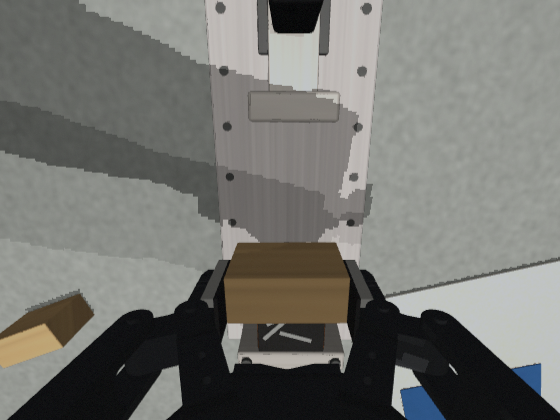

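```bash
python3 - <<'E'
from h import *
from rig import ctrl
from scipy.spatial.transform import Rotation as R
c=ctrl.read_camera("wrist");T=c["T_tool_cam"];P=cloud(c,T)*1000
v,u=np.indices(P.shape[:2]);b=beech(c)&(u>225)&(u<350)&(v>240)
h=b&(v>278)&(v<318)&(u>240)&(u<335);f=b&(v>248)&(v<266)&(u>240)&(u<335)
print("lower part z,x",np.percentile(P[h],[5,50,95],axis=0).round(1)); print("upper part",np.percentile(P[f],[5,50,95],axis=0).round(1))
E
```

```text
lower part z,x [[ -6.2 -18.6 -28.7]
 [  3.1   0.  -27.8]
 [ 12.   19.2 -26.9]]Traceback (most recent call last):
  File "<stdin>", line 7, in <module>
    return _quantile_unchecked(
        a, q, axis, out, overwrite_input, method, keepdims, weights)
    return _ureduce(a,
                    func=_quantile_ureduce_func,
    ...<5 lines>...
                    overwrite_input=overwrite_input,
                    method=method)
    r = func(a, **kwargs)
    result = _quantile(arr,
                       quantiles=q,
    ...<2 lines>...
                       out=out,
                       weights=wgt)
    slices_having_nans = np.isnan(arr[-1, ...])
                                  ~~~^^^^^^^^^
IndexError: index -1 is out of bounds for axis 0 with size 0
```

```bash
python3 -m handwheel '-3 3 20 0 0 0.005 50;-3 3 40 0 0 0.005 50;-3 3 52 0 0 0.005 50;-3 3 58 0 0 0.005 50;-3 3 58 0 0 0.005 50;-3 3 58 0 0 0.005 85;-3 3 58 0 0 0.005 85;-3 3 58 0 0 0.005 85;-3 3 0 0 0 0.005 85;-3 3 -30 0 0 0.005 85'
python3 w.py; python3 go.py 436 95 10 112.5
```

```text
clock: 5.55
eef_pos: [0.6358, -0.1045, 0.113]
orientation: [179.8, 0.0, 95.3]
contact_force: [0.7, -0.0, -0.5]
finger_gap: 0.993
finger_force: 0.0
tcp bed [  3.15917906 -77.48626953]
beech [285. 227.] 2160 top z 0.0505 bed-rect [  1.2 -41.9  91.   55.6 -88.9] world-rect [630.5 -69.2  91.   55.6 -83.6]
beech [ 46. 315.] 1522 top z 0.0404 bed-rect [-107.4  -94.   292.2   34.7   34.8] world-rect [ 527.2 -131.1  292.2   34.7   40.1]
clock 5.6 pos [ 637.9 -104.8  116.9] [1.795e+02 1.000e-01 9.530e+01] q6 75.0
shift [ 217.7 -183.6  104.8] rot [ 0.008  0.004 -0.301]
```

```bash
sed -i 's/t=b&(W\[...,2\]>zt-.004)/t=cv2.erode((b\&(abs(W[...,2]-zt)<.003)).astype(np.uint8),np.ones((3,3)))>0/' w.py
python3 -m handwheel '55 -46 0 0 0 -0.08 85;110 -92 0 0 0 -0.15 85;160 -140 0 0 0 -0.3 85;215 -181 0 0 0 -0.3 85;215 -181 20 0 0 -0.3 85;215 -181 20 0 0 -0.3 85;215 -181 20 0 0 -0.3 85;215 -181 20 0 0 -0.3 85;215 -181 20 0 0 -0.3 85'
python3 w.py; python3 go.py 436 95 10 112.5
```

```text
clock: 6.72
eef_pos: [0.4357, 0.0927, 0.0906]
orientation: [179.9, 0.0, 112.4]
contact_force: [-0.5, 0.3, 0.2]
finger_gap: 0.992
finger_force: 0.0
tcp bed [-177.86126535  137.3369349 ]
beech [340. 105.] 3704 top z 0.0407 bed-rect [-171.1  229.1   53.9   22.3  -25.2] world-rect [434.  184.7  53.9  22.3 -19.9]
beech [289. 233.] 2450 top z 0.0405 bed-rect [-176.9  139.8   54.    22.8   20.1] world-rect [436.5  95.2  54.   22.8  25.4]
clock 6.775 pos [435.4  92.8  90.5] [180.    0.  112.4] q6 80.0
shift [ 1.9  1.3 80.5] rot [ 0.001  0.    -0.002]
```

```bash
python3 -m handwheel '2 2 50 0 0 -0.035 85;2 2 75 0 0 -0.035 85;2 2 80 0 0 -0.035 85;2 2 80 0 0 -0.035 50;2 2 80 0 0 -0.035 50;2 2 80 0 0 -0.035 50;2 2 80 0 0 -0.035 50;2 2 80 0 0 -0.035 50;2 2 30 0 0 -0.035 50;2 2 0 0 0 -0.035 50;2 2 0 0 0 -0.035 50;2 2 0 0 0 -0.035 50'
python3 go.py 629.9 -75.4 90 95.3
```

```text
clock: 8.28
eef_pos: [0.4351, 0.0957, 0.0899]
orientation: [-180.0, -0.0, 114.5]
contact_force: [-0.7, 0.8, -0.8]
finger_gap: 0.646
finger_force: 43.0
clock 8.275 pos [435.1  95.7  89.9] [-180.    -0.   114.5] q6 78.0
shift [-2.364e+02  1.064e+02 -2.000e-01] rot [-0.001 -0.     0.335]
```

```bash
python3 -m handwheel '-50 20 -20 0 0 0.1 50;-100 45 -20 0 0 0.2 50;-150 65 -20 0 0 0.33 50;-200 88 -20 0 0 0.335 50;-236 106 -20 0 0 0.335 50;-236 106 0 0 0 0.335 50;-236 106 0 0 0 0.335 50;-236 106 0 0 0 0.335 50;-236 106 0 0 0 0.335 50;-236 106 0 0 0 0.335 50'
python3 w.py w3.png
```

```text
clock: 9.52
eef_pos: [0.6301, -0.0748, 0.0911]
orientation: [179.9, 0.0, 95.3]
contact_force: [-0.1, -0.3, 0.1]
finger_gap: 0.651
finger_force: 43.0
tcp bed [  0.18372074 -47.39869765]
beech [287. 304.] 5461 top z 0.12 bed-rect [ -0.1 -48.4  54.5  23.8   0.5] world-rect [629.9 -75.8  54.5  23.8   5.8]
beech [ 39. 362.] 1547 top z 0.0403 bed-rect [-204.2 -160.4   55.4   21.8   21.5] world-rect [ 436.9 -206.2   55.4   21.8   26.8]
```

View pics/w3.png

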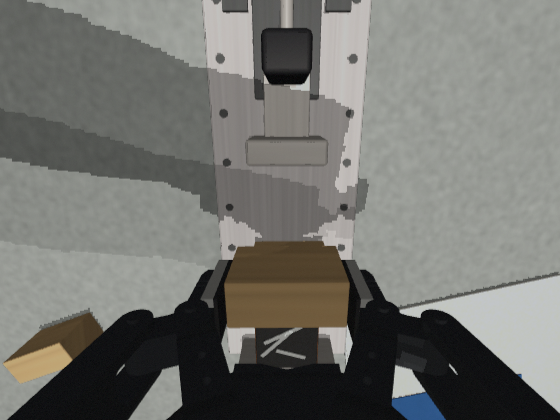

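```bash
python3 -m handwheel '2 0 40 0 0 0 50;2 0 60 0 0 0 50;2 0 69 0 0 0 50;2 0 69 0 0 0 50;2 0 69 0 0 0 50;2 0 69 0 0 0 85;2 0 69 0 0 0 85;2 0 69 0 0 0 85;2 0 20 0 0 0 85;2 0 -30 0 0 0 85;2 0 -30 0 0 0 85;2 0 -30 0 0 0 85'
python3 w.py; python3 go.py 434 184.7 120 70
```

```text
clock: 11.08
eef_pos: [0.6295, -0.0731, 0.1202]
orientation: [-180.0, -0.0, 95.3]
contact_force: [1.0, -0.6, -1.0]
finger_gap: 0.994
finger_force: 0.0
tcp bed [ -0.26249884 -45.62689362]
beech [288. 227.] 2082 top z 0.0506 bed-rect [  0.5 -46.5  53.4  22.5  -0.2] world-rect [630.3 -73.9  53.4  22.5   5.1]
beech [290. 261.] 1903 top z 0.0505 bed-rect [  1.9 -75.5  53.6  23.2   0.3] world-rect [ 634.4 -102.6   53.6   23.2    5.6]
beech [ 55. 335.] 464 top z 0.0406 bed-rect [-207.8 -152.9   55.5   12.6   33.1] world-rect [ 432.7 -199.    55.5   12.6   38.4]
clock 11.125 pos [628.7 -73.  119.2] [-179.9   -0.    95.3] q6 78.0
shift [ 274.5 -170.2   -0.3] rot [-0.002  0.     0.441]
```

```bash
python3 -m handwheel '50 -31 0 0 0 0.1 85;100 -62 0 0 0 0.2 85;150 -93 0 0 0 0.3 85;200 -124 0 0 0 0.44 85;250 -155 0 0 0 0.44 85;274 -170 20 0 0 0.44 85;274 -170 40 0 0 0.44 85;274 -170 40 0 0 0.44 85;274 -170 40 0 0 0.44 85'
python3 go.py 434 184.7 10 70
```

```text
clock: 12.25
eef_pos: [0.435, 0.1838, 0.08]
orientation: [-180.0, 0.0, 70.0]
contact_force: [-0.3, -0.1, -0.4]
finger_gap: 0.994
finger_force: 0.0
clock 12.25 pos [435.  183.8  80. ] [-180.    0.   70.] q6 133.0
shift [ 0.6 -1.2 70. ] rot [-0.001  0.001  0.001]
```

```bash
python3 -m handwheel '0 -1 50 0 0 0 85;0 -1 66 0 0 0 85;0 -1 70 0 0 0 85;0 -1 70 0 0 0 50;0 -1 70 0 0 0 50;0 -1 70 0 0 0 50;0 -1 70 0 0 0 50;0 -1 70 0 0 0 50;0 -1 10 0 0 0 50;0 -1 -40 0 0 0 50;0 -1 -40 0 0 0 50;0 -1 -40 0 0 0 50'
python3 go.py 627.3 -47.5 120 95.3
```

```text
clock: 13.75
eef_pos: [0.4338, 0.1843, 0.1201]
orientation: [-180.0, 0.0, 70.1]
contact_force: [-0.8, -0.4, -0.4]
finger_gap: 0.649
finger_force: 43.1
clock 13.75 pos [433.8 184.3 120.1] [-180.     0.    70.1] q6 133.0
shift [-1.520e+02  2.609e+02  1.000e-01] rot [-0.    0.   -0.44]
```

```bash
python3 -m handwheel '-30 50 -15 0 0 -0.1 50;-60 100 -15 0 0 -0.2 50;-90 150 -15 0 0 -0.3 50;-120 200 -15 0 0 -0.44 50;-150 250 -15 0 0 -0.44 50;-152 261 0 0 0 -0.44 50;-152 261 20 0 0 -0.44 50;-152 261 20 0 0 -0.44 50;-152 261 20 0 0 -0.44 50;-152 261 20 0 0 -0.44 50'
python3 w.py; python3 go.py 627.3 -47.5 21.5 95.3
```

```text
clock: 15.0
eef_pos: [0.628, -0.0469, 0.101]
orientation: [179.9, 0.0, 95.3]
contact_force: [1.0, 0.8, 0.6]
finger_gap: 0.653
finger_force: 43.0
tcp bed [  0.67959667 -19.40762271]
beech [287. 302.] 5479 top z 0.1297 bed-rect [  0.4 -19.   54.3  23.5   0.1] world-rect [627.6 -46.5  54.3  23.5   5.4]
beech [ 42. 377.] 547 top z 0.0404 bed-rect [-210.4 -157.1   43.5   14.9   28.4] world-rect [ 430.5 -203.5   43.5   14.9   33.7]
clock 15.05 pos [628.1 -47.  101.1] [179.9   0.   95.3] q6 80.0
shift [-0.4 -0.9 79.6] rot [0.001 0.    0.   ]
```

```bash
python3 -m handwheel '0 0 40 0 0 0 50;0 0 65 0 0 0 50;0 0 79 0 0 0 50;0 0 79 0 0 0 50;0 0 79 0 0 0 50;0 0 79 0 0 0 85;0 0 79 0 0 0 85;0 0 79 0 0 0 85;0 0 20 0 0 0 85;0 0 -30 0 0 0 40;0 0 -50 0 0 0 0;0 0 -50 0 0 0 0'
python3 w.py w4.png; python3 go.py 615.5 78 130 95.3
```

```text
clock: 16.55
eef_pos: [0.6294, -0.0476, 0.1524]
orientation: [179.7, 0.0, 95.3]
contact_force: [0.5, 0.8, 0.3]
finger_gap: 0.373
finger_force: 0.0
tcp bed [  1.98962036 -20.2374893 ]
beech [286. 212.] 1646 top z 0.0505 bed-rect [  1.1 -20.2  53.5  22.5   1. ] world-rect [628.5 -47.6  53.5  22.5   6.3]
beech [284. 240.] 1575 top z 0.0505 bed-rect [  0.2 -46.5  53.5  22.7   1.7] world-rect [630.  -73.9  53.5  22.7   7. ]
beech [287. 269.] 1383 top z 0.0505 bed-rect [  2.3 -75.2  52.9  23.1   1.8] world-rect [ 634.7 -102.2   52.9   23.1    7.1]
beech [ 90. 337.] 1007 top z 0.0403 bed-rect [-203.5 -159.9   53.9   21.2   22. ] world-rect [ 437.7 -205.6   53.9   21.2   27.3]
clock 16.6 pos [628.1 -47.5 150.6] [179.9   0.   95.3] q6 80.0
shift [126.1  -1.   20.6] rot [ 0.001  0.    -0.   ]
```

View pics/w4.png

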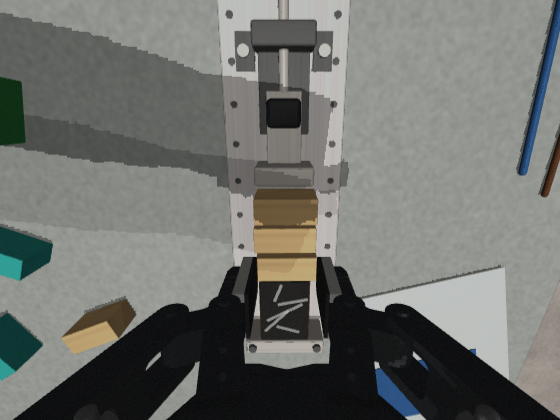

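The picture shows the three beech blocks standing in line between the lino (285,305) and the jaw (285,175). The handle is at (284,113) and the spare block is at (98,325). Next, the closed fingers go down behind the handle.

```bash
python3 -m handwheel '50 -1 0 0 0 0 0;110 -1 0 0 0 0 0;110 -1 0 0 0 0 0;110 -1 20 0 0 0 0;110 -1 30 0 0 0 0;110 -1 30 0 0 0 0;110 -1 30 0 0 0 0'
python3 - <<'E'
from h import *
from rig import ctrl
from scipy.spatial.transform import Rotation as R
s=ctrl.sense();print(s["contact_force"])
c=ctrl.read_camera("side");W=cloud(c,c["T"])
B=(W[...,:2]-[.6255,-.0276])@np.array([[.9957,-.0924],[.0924,.9957]])*1000
v,u=np.indices(B.shape[:2]);z=W[...,2]
m=(abs(B[...,0])<6)&(B[...,1]>72)&(B[...,1]<105)&(z<.085);print("stuff behind handle",m.sum(),np.percentile(z[m],[50,90,99]) if m.any() else '')
E
python3 go.py 617.2 62 48 95.3
```

```text
clock: 17.48
eef_pos: [0.6168, 0.0615, 0.1203]
orientation: [-180.0, 0.0, 95.2]
contact_force: [0.3, 0.4, 0.8]
finger_gap: -0.003
finger_force: 0.0
[0.30025125 0.41507553 0.76755833]
stuff behind handle 2 [0.01453802 0.01638458 0.01680006]
clock 17.525 pos [617.1  61.6 120.7] [180.    0.   95.2] q6 90.0
shift [ 0.4  0.1 72.7] rot [ 0.001  0.    -0.001]
```

```bash
python3 -m handwheel '0 0 40 0 0 0 0;0 0 65 0 0 0 0;0 0 72 0 0 0 0;0 0 72 0 0 0 0;-4 0 72 0 0 0 0;-8 0 72 0 0 0 0;-11 0 72 0 0 0 0;-14 0 72 0 0 0 0;-14 0 72 0 0 0 0'
python3 w.py
```

```text
clock: 18.65
eef_pos: [0.6182, 0.0478, 0.0485]
orientation: [180.0, 0.0, 95.3]
contact_force: [0.3, 1.2, 0.6]
finger_gap: 0.001
finger_force: 0.5
tcp bed [-0.27745558 75.79239442]
```

```bash
python3 -m handwheel '-2 0 0 0 0 0 0;-4 0 0 0 0 0 0;-5 0 0 0 0 0 0;-6 0 0 0 0 0 0;-7 0 0 0 0 0 0;-8 0 0 0 0 0 0;-9 0 0 0 0 0 0;-10 0 0 0 0 0 0;-11 0 0 0 0 0 0;-12 0 0 0 0 0 0;-12 0 0 0 0 0 0'
python3 w.py
```

```text
clock: 20.08
eef_pos: [0.6191, 0.0359, 0.0483]
orientation: [-180.0, 0.0, 95.3]
contact_force: [0.2, 1.8, 0.1]
finger_gap: 0.001
finger_force: 1.0
tcp bed [-0.52303775 63.86206301]
```

```bash
python3 -m handwheel '-1 0 0 0 0 0 0;-2 0 0 0 0 0 0;-3 0 0 0 0 0 0;-3 0 0 0 0 0 0'
python3 -m handwheel '-0.5 0 0 0 0 0 0;-1 0 0 0 0 0 0;-1.5 0 0 0 0 0 0;-1.5 0 0 0 0 0 0'
```

```text
clock: 20.62
eef_pos: [0.6194, 0.033, 0.0483]
orientation: [180.0, 0.0, 95.3]
contact_force: [0.4, 2.0, 1.2]
finger_gap: 0.002
finger_force: 1.1
clock: 21.12
eef_pos: [0.6195, 0.0319, 0.0483]
orientation: [-180.0, -0.0, 95.3]
contact_force: [1.4, 3.9, 0.7]
finger_gap: -0.003
finger_force: 1.9
```

Contact is starting at about the predicted place. I'll keep pressing gently.

```bash
python3 -m handwheel '-0.5 0 0 0 0 0 0;-1 0 0 0 0 0 0;-1.5 0 0 0 0 0 0;-1.5 0 0 0 0 0 0'
python3 -m handwheel '-0.5 0 0 0 0 0 0;-1 0 0 0 0 0 0;-1.5 0 0 0 0 0 0;-1.5 0 0 0 0 0 0'
```

```text
clock: 21.62
eef_pos: [0.6194, 0.0319, 0.0483]
orientation: [180.0, -0.2, 95.3]
contact_force: [-1.0, 7.5, -0.1]
finger_gap: -0.002
finger_force: 3.9
clock: 22.12
eef_pos: [0.6195, 0.0319, 0.0484]
orientation: [180.0, -0.4, 95.4]
contact_force: [0.6, 10.8, 0.9]
finger_gap: -0.005
finger_force: 5.8
```

```bash
python3 -m handwheel '-1 0 0 0 0 0 0;-2 0 0 0 0 0 0;-3 0 0 0 0 0 0;-4 0 0 0 0 0 0;-5 0 0 0 0 0 0;-6 0 0 0 0 0 0;-6 0 0 0 0 0 0;-6 0 0 0 0 0 0'
python3 w.py w5.png; python3 - <<'E'
from rig import ctrl
import cv2
w=cv2.imread("pics/w5.png");c=ctrl.read_camera("side")["color"][150:310,260:420]
cv2.imwrite("pics/w6.png",cv2.hconcat([cv2.resize(w,(400,300)),cv2.resize(c,(300,300),interpolation=cv2.INTER_CUBIC)]))
E
```

```text
clock: 23.12
eef_pos: [0.6194, 0.032, 0.0485]
orientation: [180.0, -1.0, 95.6]
contact_force: [-1.1, 26.0, 3.0]
finger_gap: 0.002
finger_force: 13.3
tcp bed [-0.58806282 59.89268207]
```

View pics/w6.png

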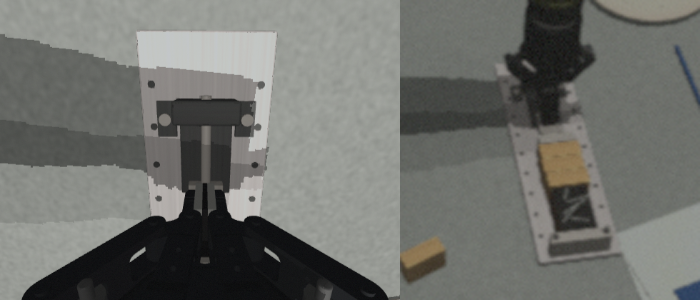

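The right half shows the three blocks tight together at (565,163), between the jaw and the lino at (570,200). The lino is against the fence, and the spare block stands at (423,258). The push holds at 26 N.

```bash
python3 -c "
from rig import ctrl
print(ctrl.sense()['contact_force']);print(ctrl.close_job())"
```

```text
[-0.8150212  26.18021128  2.27748223]
the job is handed in; nothing more can be done
None
```

I packed three beech blocks between the linocut and the jaw and handed the job in at about 23 s, with the arm still holding the jaw shut by its handle at about 26 N. The spare block is still standing on the table, and I did not touch the water pot or ink tin.

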